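Lift a herbal pill out of its dish with tongs

ROBOT

A 6-joint arm with a two-finger parallel gripper is mounted at the origin on the work surface. World frame = base frame: x ahead of the robot, y to its left, z up, the work surface at z = 0. Lengths are in m, angles in rad, forces in N, time in s.
With the tool pointing down it reaches from about 0.325 to 0.9 m from the base axis. Payload 6.1 kg.
Tool frame: the origin (TCP) lies midway between the tips of the shut fingers; the grasp point (between the pads) lies 19 mm behind it; x points along the fingers, y is the direction in which the jaws open and shut, and the axes are right-handed (so a half turn about x gives the same grasp; the last joint's range is limited). The gripper opens to 85 mm and grips with 20 to 120 N. Pads are 22 mm wide; open, the fingers measure 114 mm over their backs; the gripper's body (76 mm by 85 mm) begins 54 mm behind the grasp point. The pads swing forward as they close: fully open they stand 13 mm farther back than shut.
Start: joints at [-0.126, 0.22, 1.526, -0, 1.395, -0.126], TCP at [0.625, -0, 0.231] pointing down, gripper open.
Joint ranges: [-2.98, 2.98], [-0.91, 2.08], [0.09, 2.57], [-1.24, 4.39], [0.2, 2.65], [-2.68, 2.68]. Speed limits (rad/s): [2.57, 2.57, 3.01, 3.14, 3.14, 3.14].

INTERFACE

Orientations are given as [roll, pitch, yaw] about the fixed x, y, z axes, in that order (R = Rz(yaw) Ry(pitch) Rx(roll)).
In Python, from plant import movep, move_l, set_joints, gripper_to, hold, inverse_kinematics, observe, get_image, get_calibration, Unreachable, job_done gives the robot as it stands. Calls block until the motion is done:
- movep(position, orientation): joint-space move of the TCP to a pose.
- move_l(position, feed=0.15, rotation=None, max_force=None): straight line of the TCP; rotation=None keeps the orientation; feed is the mean speed in m/s. With max_force (N) it stops when the force on the tool has changed by that much, and returns True; else False.
- set_joints(angles): joint-space move.
- gripper_to(opening, f_grip=None): finger opening in m; f_grip is the grip in N (None keeps the last); returns when the fingers have stopped.
- hold(seconds).
- inverse_kinematics(position, orientation): joint angles nearest the present ones, or None.
- observe(): the state.
- get_image(name): name is "scene" or "side" or "wrist"; returns (picture, depth): 480x640x3 uint8, red, green, blue; 480x640 float32, m along the optical axis (not along the pixel's ray), 0 where there is no reading.
- get_calibration(name): a dict with "intrinsics" (3x3 intrinsics, pixels), "world_from_camera" (4x4, takes a point from camera to world coordinates). Camera axes: x right, y down, z forward; pixel columns grow to the right and rows downward; lengths in m; the calibration is good to about 2 mm. A picture is of the moment at which its call begins: read the wrist's pose just before it. get_calibration takes no time and is no camera call; for the wrist camera it gives the pose at the moment of the call.
A pose or a line that the arm cannot do raises Unreachable and nothing moves.
- job_done(): hands the job in, once; it reports no verdict.
The state is a dict: "time_s": time; "q": joint angles; "joint_velocities": joint speeds; "joint_torque": joint torques, N m; "eef_pos": TCP position; "tcp_rot": TCP orientation; "ft_force": force on the tool from outside, world axes, zero at the start; "torque": the same for the moment, N m; "opening": finger opening in m.
Only numpy, scipy, OpenCV 4.12 (cv2) and the standard library are available. Lean on these libraries where they do the work, as an engineer would, in place of code of your own. Each camera call takes 0.05 s, during which the arm holds its last target.

TASK

Take the wooden lid off the pill dish and leave it lying flat in the middle of the cork mat. Then take the kitchen tongs by their grip pads, close their jaws on the pill in the dish, and lift it to about 15 cm above the counter, straight over the dish; the program finishes while the tongs are still holding the pill up there. Never touch the pill with the gripper itself, and leave all the other things on the counter where they are.

Things in the scene. Friction and masses are not known exactly. Their poses are not given: they have to be found in the camera images.
- lid: flat wooden lid lying on the dish: disc 116 mm wide, 8 mm thick; under it a plug 92 mm wide, 4 mm deep, loose in the dish's mouth; on top an upright red knob 26 mm wide, 30 mm tall; 80 to 170 g. Origin at the centre of the plug's underside, z up; disc top 12 mm, knob top 42 mm above the origin
- lid_knob (a point): centre of the top of the lid's knob
- mat: round cork mat fixed on the counter, 150 mm wide, 5 mm thick; origin at the centre of its underside
- dish: round white porcelain dish fixed to the counter, 36 mm tall, outside 116 mm wide at the rim, inside 104 mm wide at the rim and 98 mm at the floor; floor 6 mm above the counter; origin at the centre of its underside
- pill: brown wax-coated herbal pill standing in the dish under the lid: round in plan, 28 mm wide with an upright side, 24 mm tall, about 20 g, up to 14 mm off the dish's centre; origin at the centre of its underside
- pill_center (a point): middle of the pill, 12 mm above its underside
- tongs: steel kitchen tongs, 185 mm long, 130 g, lying level on the rest; origin midway between the two black grip pads, x along them to the jaws, y across (the way they are squeezed), z up. Grip pads: upright rubber cylinders 20 mm wide, 20 mm tall, centred at origin height, 54 mm over their outsides when open: squeeze there. Hinge 85 mm behind the origin. Strips are 16 mm tall
- tongs_left: tongs' arm on the +y side; origin at its hinge, (-85, 8, 0) mm in tongs; turns about z. Both arms swing in together against springs (each pad pushes out with 4 N open, 8 N shut). 43 mm over the pads brings the jaws from 50 to 28 mm apart; stop at 40 mm over the pads. Squeezed by only 1 to 4 mm in all, the tongs can be carried open; half of any further squeeze reaches the jaws
- tongs_right: tongs' arm on the -y side, mirror image of the left one; origin at its hinge, at (-85, -8, 0) mm in the frame of tongs
- tongs_jaws (a point): point midway between the two flat jaw paddles (28 mm long, 20 mm tall, 3 mm thick), at their middle height: (85, 0, -48) mm in the frame of tongs; the paddles' lower edge is 58 mm below the tongs' origin
- rest: pale wooden tongs rest fixed to the counter: two upright bars across the tongs, 10 mm thick, tops 64 mm above the counter, 60 mm behind (50 mm wide) and 34 mm ahead of its origin (84 mm wide, 8 mm horns at its ends). Origin on the counter under the tongs' origin, which lies 72 mm up; x towards the jaws
- weight: small brass balance weight with a neck, 30 mm wide, 38 mm tall; origin at the centre of its underside; leave it alone
- teacup: blue teacup, 56 mm wide, 45 mm tall; origin at the centre of its underside; leave it alone
- amber_jar: amber glass jar with a wooden cap, 68 mm wide, 110 mm tall; origin at the centre of its underside; leave it alone
- green_jar: green glass jar with a wooden cap, 68 mm wide, 100 mm tall; origin at the centre of its underside; leave it alone
- mortar: brass mortar bowl, 96 mm wide, 75 mm tall; origin at the centre of its underside; leave it alone
- pillbox: red box 60 x 90 x 35 mm; origin at the centre of its underside; leave it alone
- scoop: brass scoop with a wooden handle, 150 mm long, lying flat; leave it alone
Mind the look-alikes: they are no part of the job. Leave any purple look-alike of the lid alone. Of the things that look like the tongs, the smaller one is meant.

How it is judged:
On the way, in this order (a step that is already met when the one before it is completed fails the run):
1. the lid lies flat and released on the cork mat (horizontal distance between lid and mat below 0.03 m and height (world z) of lid below 0.01 m and angle between lid's own z axis and vertical below 0.1 rad and linear speed of lid below 0.03 m/s and contact force between the fingers and lid below 0.1 N), for 0.2 s.
2. the tongs are gripped and lifted off their rest (contact force between the fingers and tongs above 1 N and height (world z) of tongs above 0.085 m and contact force between tongs and rest below 0.05 N), for 0.2 s.
3. both jaws of the gripped tongs press on the pill (contact force between the fingers and tongs above 1 N and contact force between each of tongs_left, tongs_right and pill above 0.4 N), for 0.2 s.
At the end, for the whole second after the job is handed in: Gripper holds tongs (>1 N), both jaws press the pill (>0.4 N each); pill's middle over 110 mm up, within 60 mm of the dish's centre in plan, still (<0.05 m/s); nothing held touches dish, rest or lid; lid released, flat (0.1 rad) on the mat, within 30 mm of its centre (all of step 1 and all of step 3 and height (world z) of pill_center above 0.11 m and horizontal distance between pill_center and dish below 0.06 m and linear speed of pill below 0.05 m/s and contact force between each of pill, tongs and dish below 0.05 N and contact force between tongs and rest below 0.05 N and contact force between tongs and lid below 0.05 N); the arm keeps its last pose, push and grip.
It fails at once if the gripper itself touches the pill (contact force between the fingers and pill above 0.3 N).
It fails at once if one of the other things is moved by more than 30 mm (distance of any of weight, teacup, amber_jar, green_jar, mortar, pillbox, scoop from where it was at the start of the episode above 0.03 m).
It also fails if it takes over 61 s, if anything falls off the work surface, if the arm or the gripper's body presses on something with over 40 N, if the wrist force passes 120 N, or if a joint passes its speed limit or range.

## Working session

There is one attempt and no reset: what is moved stays moved. The work goes in short steps, each a Python script; the robot and the scene stay as the last script left them, time stands still between calls to the robot, and variables do not carry over. Pictures are saved under pics/ and viewed, and the job is handed in when it is done.

```bash
ls; mkdir -p pics; cat > h.py <<'E'
import numpy as np, cv2
from plant import *
def save(name,fn,crop=None,scale=1):
    im,d=get_image(name)
    cv2.imwrite('pics/'+fn+'_full.png',im[:,:,::-1]); np.save('pics/'+fn+'_d.npy',d)
    return im,d
def pt(cal,d,u,v,depth=None):
    K=np.array(cal['intrinsics']);T=np.array(cal['world_from_camera'])
    z=d[int(v),int(u)] if depth is None else depth
    p=np.linalg.inv(K)@[u,v,1]*z
    return T[:3,:3]@p+T[:3,3]
def ray(cal,u,v):
    K=np.array(cal['intrinsics']);T=np.array(cal['world_from_camera'])
    return T[:3,3],T[:3,:3]@(np.linalg.inv(K)@[u,v,1])
def atz(cal,u,v,z):
    o,r=ray(cal,u,v); return o+r*(z-o[2])/r[2]
def tri(obs):
    A=np.zeros((3,3));b=np.zeros(3)
    for cal,u,v in obs:
        o,r=ray(cal,u,v);r=r/np.linalg.norm(r);P=np.eye(3)-np.outer(r,r);A+=P;b+=P@o
    x=np.linalg.solve(A,b)
    res=[np.linalg.norm((np.eye(3)-np.outer(r/np.linalg.norm(r),r/np.linalg.norm(r)))@(x-o)) for o,r in [ray(*q) for q in obs]]
    return x,res
def proj(cal,p):
    K=np.array(cal['intrinsics']);T=np.linalg.inv(np.array(cal['world_from_camera']))
    q=K@(T[:3,:3]@np.asarray(p)+T[:3,3]); return q[:2]/q[2]
E
python3 - <<'E'
from h import *
import json
s=observe();print(s)
C={}
for n in ['scene','side','wrist']:
    c=get_calibration(n); im,d=save(n,'a_'+n); C[n]={k:np.array(v).tolist() for k,v in c.items() if k in('intrinsics','world_from_camera')}
    print(n,np.round(c['world_from_camera'],3).tolist(),np.array(c['intrinsics'])[0])
json.dump(C,open('cal_a.json','w'))
E
```

```text
pics
{'time_s': 0.0, 'q': array([-1.26109086e-01,  2.21203439e-01,  1.52761176e+00, -5.53979787e-06,
        1.39470277e+00, -1.26108545e-01]), 'joint_velocities': array([-0.00133933,  0.00080653, -0.00025691, -0.00162869,  0.00206595,
       -0.00151051]), 'joint_torque': array([-5.06932320e-04, -4.96913910e+01, -3.89390445e+01, -4.46828235e-04,
        1.12446505e-02,  2.49123751e-06]), 'eef_pos': array([6.24395847e-01, 6.52539639e-05, 2.30212955e-01]), 'tcp_rot': array([-1.69407301,  1.568871  ,  3.01831641]), 'ft_force': array([ 0.07021442,  0.1922516 , -0.67734806]), 'torque': array([-0.05597159, -0.01260336,  0.06089964]), 'opening': 0.08505329969761512}
scene [[-0.873, 0.293, -0.391, 1.068], [0.488, 0.528, -0.695, 0.934], [0.003, -0.797, -0.604, 0.884], [0.0, 0.0, 0.0, 1.0]] [618.98236466   0.         314.46928244]
side [[-0.8, -0.335, 0.498, -0.215], [-0.6, 0.477, -0.642, 0.984], [-0.023, -0.812, -0.583, 0.965], [0.0, 0.0, 0.0, 1.0]] [572.23041203   0.         316.83968232]
wrist [[1.0, 0.001, -0.001, 0.624], [0.001, -0.95, -0.312, 0.081], [-0.001, 0.312, -0.95, 0.373], [0.0, 0.0, 0.0, 1.0]] [332.48927176   0.         320.77828443]
```

View pics/a_scene_full.png

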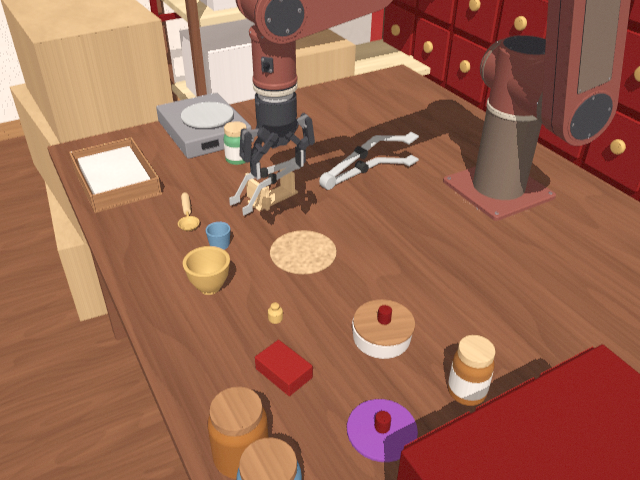

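View pics/a_side_full.png

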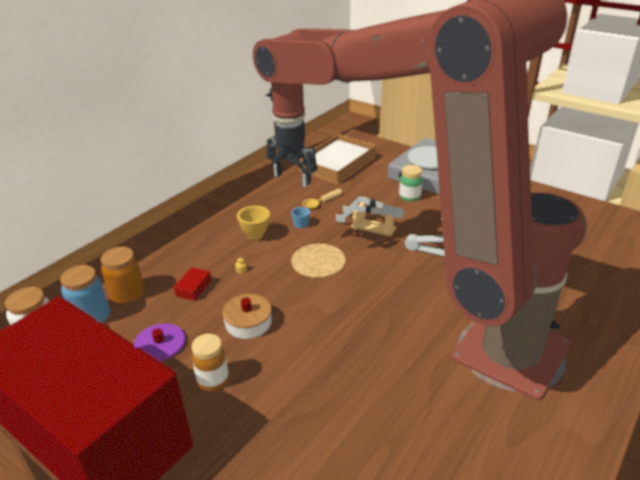

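View pics/a_wrist_full.png

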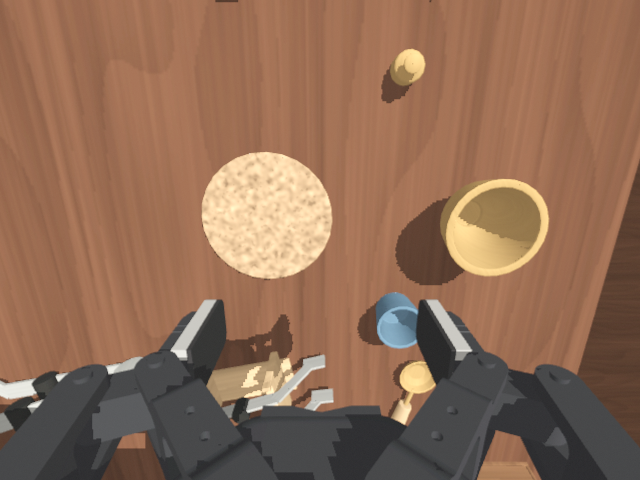

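The scene picture shows the wooden lid with its red knob on the white dish at (384,325). The purple look-alike is at (382,428) and the mat at (303,252). The big tongs lie on the counter at (370,160). The small tongs on the pale rest are at about (270,190), partly hidden by the gripper.

Things that could be mistaken for the targets:
- **Lid:** wooden at scene (384,325) or purple at (382,428). I choose the wooden one.
- **Tongs:** large flat pair at (370,160) or the pair on the rest at (270,190). I choose the pair on the rest.

Next I'll get coarse positions.

```bash
python3 - <<'E'
from h import *
import json
C=json.load(open('cal_a.json'))
ds=np.load('pics/a_scene_d.npy');dd=np.load('pics/a_side_d.npy');dw=np.load('pics/a_wrist_d.npy')
for n,d,pts in [('scene',ds,dict(knob=(385,311),mat=(303,252),purple=(382,418),amber=(476,350),rest=(275,195),dish=(383,345))),('side',dd,dict(knob=(246,302),mat=(318,261),rest=(372,225),tongsjaw=(345,212),tongsend=(400,212),dish=(247,325),bigjaw=(412,243))),('wrist',dw,dict(mat=(267,215),jawA=(318,362),jawB=(325,398),rest=(230,380),weight=(410,62)))]:
    for k,(u,v) in pts.items(): print(n,k,np.round(pt(C[n],d,u,v),3))
for n in ['scene','side']:
    im=cv2.imread(f'pics/a_{n}_full.png')
    u,v={'scene':(384,325),'side':(372,222)}[n]
    c=im[v-60:v+60,u-80:u+80]; cv2.imwrite(f'pics/a_{n}_crop.png',cv2.resize(c,None,fx=4,fy=4,interpolation=cv2.INTER_CUBIC))
E
```

```text
scene knob [0.554 0.285 0.075]
scene mat [ 0.562 -0.018  0.002]
scene purple [0.676 0.458 0.045]
scene amber [0.496 0.46  0.109]
scene rest [ 0.519 -0.248  0.006]
scene dish [0.584 0.327 0.041]
side knob [0.544 0.285 0.075]
side mat [ 0.558 -0.014  0.004]
side rest [ 0.526 -0.241  0.012]
side tongsjaw [ 0.597 -0.201  0.053]
side tongsend [ 0.441 -0.252  0.083]
side dish [0.512 0.32  0.046]
side bigjaw [ 0.377 -0.216  0.021]
wrist mat [ 0.562 -0.014  0.004]
wrist jawA [ 0.621 -0.197  0.028]
wrist jawB [ 0.63  -0.25   0.031]
wrist rest [ 0.502 -0.243  0.007]
wrist weight [0.705 0.137 0.037]
```

View pics/a_scene_crop.png

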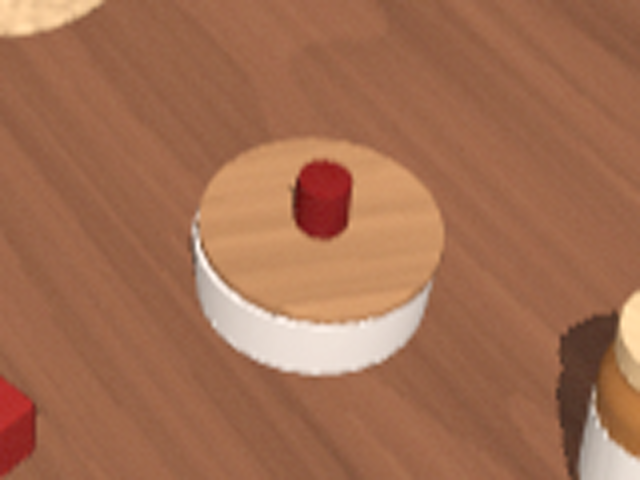

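View pics/a_side_crop.png

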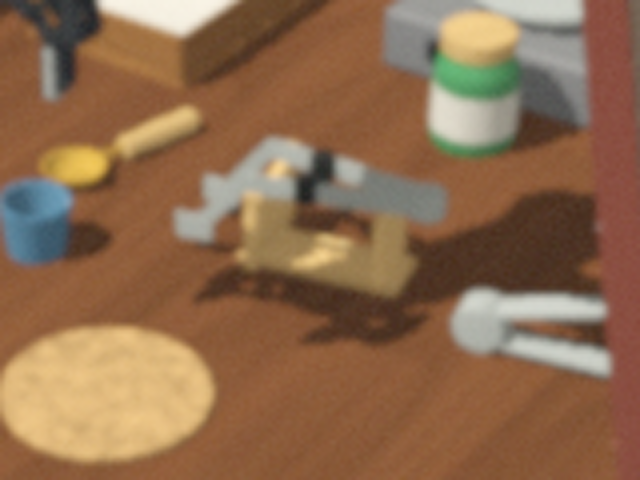

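Both crops confirm the choices: wooden lid with a red knob on the white dish, and the small tongs on the pale rest. I'll take two wrist views of the lid and mat.

```bash
python3 - <<'E'
from h import *
import json
D=[0,np.pi/2,-np.pi/2]
C={}
for i,p in enumerate([(0.55,0.10,0.25),(0.55,0.22,0.25)]):
    movep(p,D); 
    c=get_calibration('wrist'); im,d=save('wrist',f'b{i}'); C[i]={k:np.array(v).tolist() for k,v in c.items() if k in('intrinsics','world_from_camera')}
    s=observe();print(s['time_s'],s['eef_pos'],s['q'])
json.dump(C,open('cal_b.json','w'))
E
```

```text
0.775 [0.55008976 0.09995519 0.25007919] [ 3.89276101e-02  5.06973750e-02  1.67860162e+00 -3.90677529e-04
  1.41187041e+00  3.85971142e-02]
1.375 [0.55039807 0.21915117 0.24936802] [ 2.46196097e-01  1.32512798e-01  1.59234178e+00 -6.00323049e-04
  1.41776513e+00  2.47045047e-01]
```

View pics/b0_full.png

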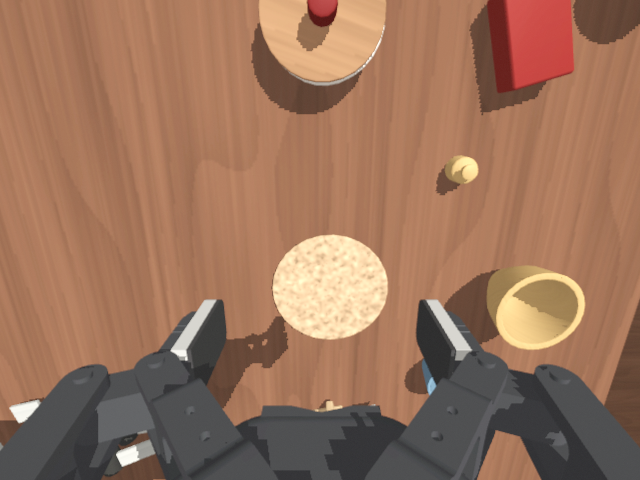

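View pics/b1_full.png

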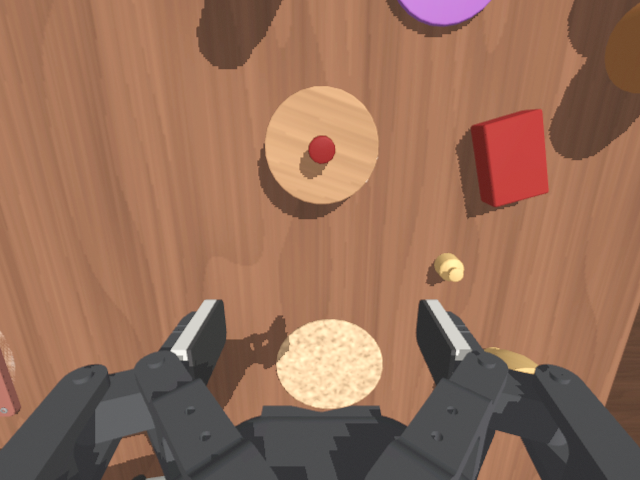

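b1 shows the lid disc at about (322,145) with its knob at (322,150), the mat at (330,365) and the purple lid at the top edge. b0 shows the mat at (330,287). I'll refine these with segmentation and triangulate.

```bash
python3 - <<'E'
from h import *
import json
B=json.load(open('cal_b.json'));A=json.load(open('cal_a.json'))
im1=cv2.imread('pics/b1_full.png');im0=cv2.imread('pics/b0_full.png');sc=cv2.imread('pics/a_scene_full.png')
aw=cv2.imread('pics/a_wrist_full.png')
def seg(im,mask,box,name):
    x0,y0,x1,y1=box;m=np.zeros(mask.shape,np.uint8);m[y0:y1,x0:x1]=mask[y0:y1,x0:x1]
    m=cv2.morphologyEx(m,cv2.MORPH_CLOSE,np.ones((7,7)))
    cs,_=cv2.findContours(m,cv2.RETR_EXTERNAL,cv2.CHAIN_APPROX_NONE);c=max(cs,key=cv2.contourArea)
    h=cv2.convexHull(c); e=cv2.fitEllipse(h); print(name,e); return e[0]
def hsv(im): return cv2.cvtColor(im,cv2.COLOR_BGR2HSV)
def inr(im,lo,hi): return cv2.inRange(hsv(im),lo,hi)
# mat: bright yellowish low sat
m=lambda im: inr(im,(10,40,190),(28,150,255))
M={}
M['a']=seg(aw,m(aw),(190,140,345,290),'mat a')
M['b0']=seg(im0,m(im0),(260,225,400,345),'mat b0')
M['b1']=seg(im1,m(im1),(265,310,395,405),'mat b1')
x,r=tri([(A['wrist'],*M['a']),(B['0'],*M['b0'])]);print('mat tri',x,r)
for k,c in (('a',A['wrist']),('b0',B['0']),('b1',B['1'])): print(k,atz(c,*M[k],0.005))
print('mat scene',atz(A['scene'],303,252,.005))
# knob top in b1
red=inr(im1,(0,180,60),(6,255,255))|inr(im1,(172,180,60),(180,255,255))
k1=seg(im1,red,(300,130,345,172),'knob b1')
hs=hsv(im1); print(hs[150,322],hs[110,322],hs[60,322])
lid=inr(im1,(8,90,150),(20,200,255)); 
l1=seg(im1,lid,(255,75,390,210),'lid b1')
print('knob z.074',atz(B['1'],*k1,.074),'lid disc z.044',atz(B['1'],*l1,.044))
# scene knob
for u,v in [(385,308)]: print(tri([(A['scene'],u,v),(B['1'],*k1),(A['side'],246,299)]), atz(A['scene'],u,v,.074),atz(A['side'],246,299,.074))
for k in ('0','1'):
  d=np.load(f'pics/b{k}_d.npy'); print(d.shape)
d=np.load('pics/b1_d.npy'); print(pt(B['1'],d,322,147),pt(B['1'],d,322,110),pt(B['1'],d,350,145),pt(B['1'],d,330,365))
c=im1[80:210,255:395];cv2.imwrite('pics/b1c.png',cv2.resize(c,None,fx=5,fy=4.5))
c=sc[280:380,330:440];cv2.imwrite('pics/sc.png',cv2.resize(c,None,fx=5,fy=5))
E
```

```text
mat a ((266.4881591796875, 214.86769104003906), (124.97003173828125, 132.6526336669922), 117.49639892578125)
mat b0 ((330.04498291015625, 286.6698913574219), (105.25355529785156, 115.7686538696289), 87.14470672607422)
mat b1 ((329.3653869628906, 363.75238037109375), (90.02025604248047, 106.66439056396484), 88.09616088867188)
mat tri [ 0.56207663 -0.01385284  0.00565854] [np.float64(4.3494235512775196e-05), np.float64(4.349423551274173e-05)]
a [ 0.56199933 -0.01399258  0.005     ]
b0 [ 0.5620667  -0.01421737  0.005     ]
b1 [ 0.56224426 -0.01424291  0.005     ]
mat scene [ 0.56405545 -0.01512455  0.005     ]
knob b1 ((321.84698486328125, 151.2989044189453), (21.86449432373047, 24.330835342407227), 80.41084289550781)
[  0 172 172] [ 14 109 223] [ 11 117 174]Traceback (most recent call last):
  File "<stdin>", line 27, in <module>
  File "<stdin>", line 10, in seg
cv2.error: OpenCV(4.12.0) /io/opencv/modules/imgproc/src/shapedescr.cpp:361: error: (-201:Incorrect size of input array) There should be at least 5 points to fit the ellipse in function 'fitEllipseNoDirect'
```

```bash
python3 - <<'E'
from h import *
import json
B=json.load(open('cal_b.json'));A=json.load(open('cal_a.json'))
im1=cv2.imread('pics/b1_full.png');sc=cv2.imread('pics/a_scene_full.png');sd=cv2.imread('pics/a_side_full.png')
hs=cv2.cvtColor(im1,cv2.COLOR_BGR2HSV)
k=cv2.inRange(hs,(0,140,60),(6,255,255))[130:172,300:345]; print('knob',cv2.boundingRect(k))
top=cv2.inRange(hs,(0,140,150),(6,255,255))[130:172,300:345]; print('knob top',cv2.boundingRect(top))
k1=(321.8,149.5)
d=np.load('pics/b1_d.npy'); print(pt(B['1'],d,322,147),pt(B['1'],d,322,110),pt(B['1'],d,350,145),pt(B['1'],d,330,365))
print('knob z.074',atz(B['1'],*k1,.074),'lid disc',atz(B['1'],321.8,144.7,.044))
print(tri([(A['scene'],385,308),(B['1'],*k1),(A['side'],246,299)]),tri([(A['scene'],385,308),(B['1'],*k1)]), atz(A['scene'],385,308,.074),atz(A['side'],246,299,.074))
c=im1[80:210,255:395];cv2.imwrite('pics/b1c.png',cv2.resize(c,None,fx=4,fy=4))
a=cv2.resize(sc[295:335,355:415],None,fx=8,fy=8); b=cv2.resize(sd[285:325,216:276],None,fx=8,fy=8)
cv2.imwrite('pics/sc.png',np.hstack([a[:, :400],b[:,:400]]))
E
```

```text
knob (8, 6, 27, 28)
knob top (9, 6, 26, 27)
[0.55102406 0.28332664 0.07595572] [0.55103388 0.31653543 0.0449721 ] [0.57939018 0.28355924 0.04389309] [ 0.56314331 -0.0160797   0.00533067]
knob z.074 [0.55084982 0.2809804  0.074     ] lid disc [0.5509114  0.28382185 0.044     ]
(array([0.55017024, 0.27983766, 0.07694801]), [np.float64(0.0002996553544179513), np.float64(0.0014836309967807887), np.float64(0.0015152572954747821)]) (array([0.55108095, 0.28103537, 0.07826383]), [np.float64(0.00031858884053037666), np.float64(0.00031858884053042957)]) [0.54857648 0.2773606  0.074     ] [0.5518924  0.27619912 0.074     ]
```

View pics/b1c.png

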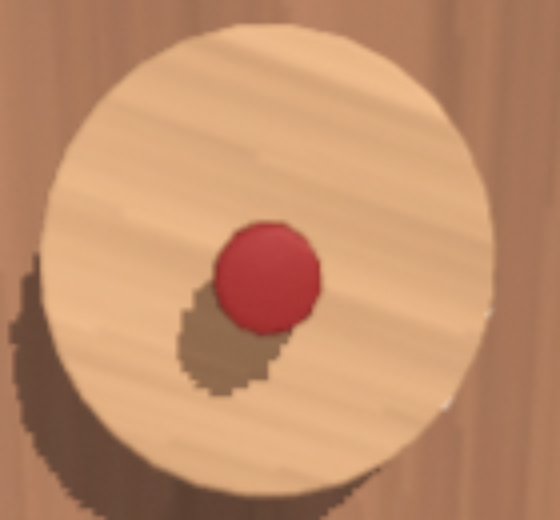

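View pics/sc.png

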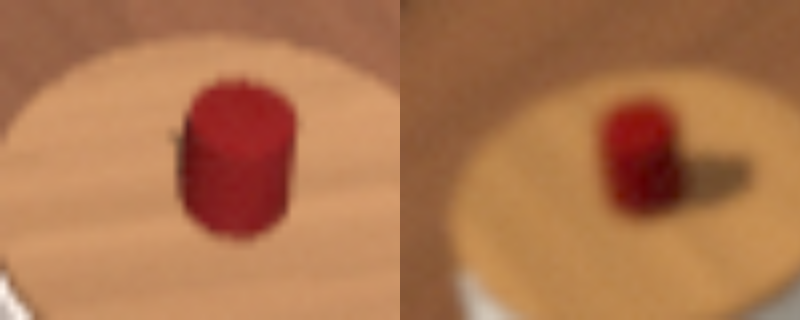

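The knob top triangulates to about (0.551, 0.282, 0.076), against a stated height of 74 mm. The mat centre is (0.562, -0.0143) at z 0.005. Now I'll grasp the knob and place the lid.

```bash
python3 - <<'E'
from h import *
D=[0,np.pi/2,-np.pi/2]
movep((0.551,0.282,0.13),D)
print(move_l((0.551,0.282,0.052),0.1,max_force=12))
s=observe();print(s['time_s'],s['eef_pos'],s['ft_force'])
gripper_to(0.015,30)
s=observe();print(s['time_s'],s['eef_pos'],s['ft_force'],s['opening'])
move_l((0.551,0.282,0.13),0.1)
s=observe();print(s['time_s'],s['eef_pos'],s['ft_force'],s['opening'])
save('wrist','c0'); save('scene','c1')
E
```

```text
False
2.9083 [0.55162257 0.2822278  0.05271637] [-0.09500299  0.43924045 -0.17374702]
3.4833 [0.55122625 0.28210072 0.05241768] [ 0.07496781 -0.30057012  3.07614008] 0.02460583059778364
4.4167 [0.5503979  0.28180977 0.12914426] [ 0.06481359  0.37758067 -0.79004859] 0.02473861463303127
```

View pics/c0_full.png

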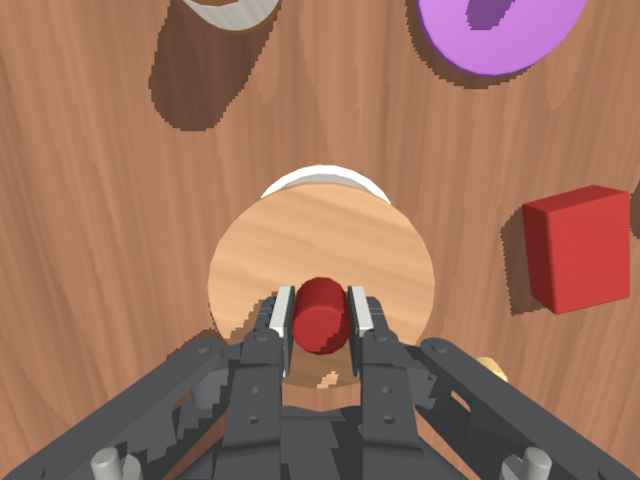

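View pics/c1_full.png

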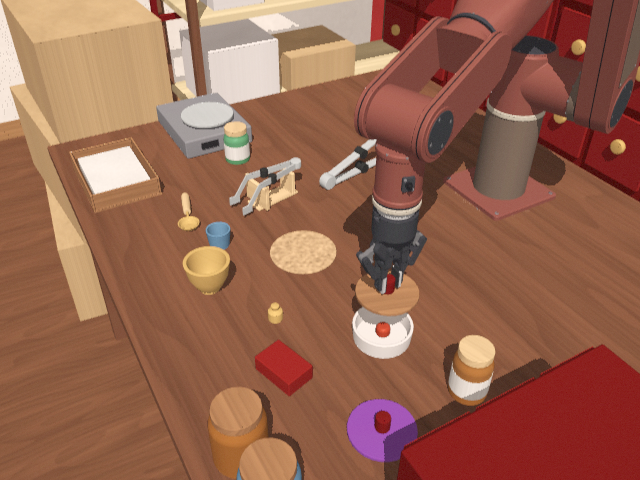

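The lid hangs level from the gripper. The dish is open with the pill visible in it at scene (383,329). Now I'll place the lid on the mat.

```bash
python3 - <<'E'
from h import *
D=[0,np.pi/2,-np.pi/2]
movep((0.562,-0.0145,0.10),D)
print(move_l((0.562,-0.0145,0.040),0.1,max_force=10))
print(move_l((0.562,-0.0145,0.023),0.04,max_force=4))
s=observe();print(s['time_s'],s['eef_pos'],s['ft_force'],s['opening'])
gripper_to(0.06,30)
s=observe();print(s['time_s'],s['eef_pos'],s['ft_force'],s['opening'])
move_l((0.562,-0.0145,0.12),0.2)
# go to tongs view: camera beyond the jaws, looking back
y=np.deg2rad(10)
gripper_to(0.085,30)
movep((0.53,-0.235,0.25),[0,np.pi/2,y-np.pi])
import json
c=get_calibration('wrist'); save('wrist','d0'); save('scene','d1')
C={'d0':{k:np.array(c[k]).tolist() for k in('intrinsics','world_from_camera')}}
json.dump(C,open('cal_d.json','w'))
s=observe();print(s['time_s'],s['eef_pos'],s['q'])
E
```

```text
False
True
6.825 [ 0.56234645 -0.01456304  0.02448661] [1.35932139 0.67093748 1.97479315] 0.025026184321286178
7.2583 [ 0.56132285 -0.01438183  0.02384156] [ 1.33191766 -0.48975858 -0.35578739] 0.0598962146923548
9.375 [ 0.52989375 -0.233608    0.24876623] [-5.51562770e-01  1.01651553e-01  1.62711747e+00  3.29990882e-04
  1.41484676e+00  8.41937128e-01]
```

View pics/d0_full.png

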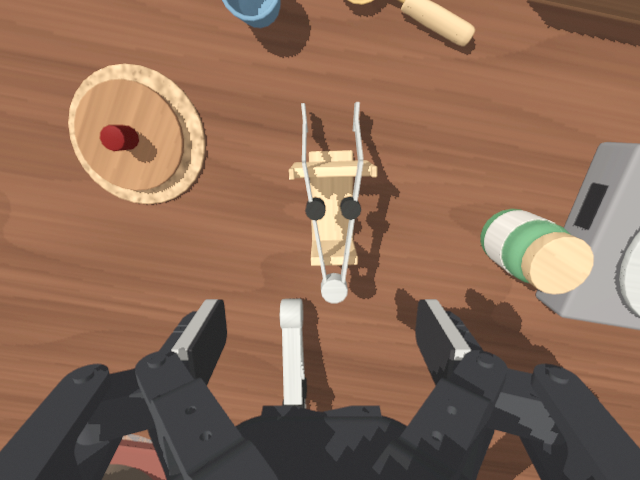

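View pics/d1_full.png

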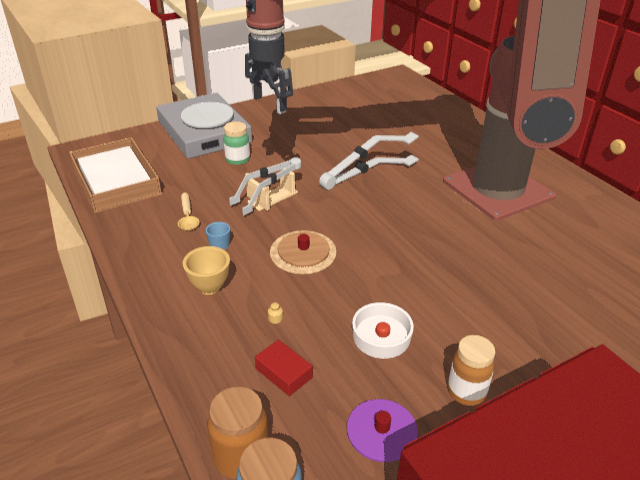

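In d0 the tongs' pads are at (316,208) and (350,208), the hinge at (334,288) and the jaw tips near (304,105) and (357,105). The lid lies on the mat. I'll enlarge both.

```bash
python3 - <<'E'
from h import *
im=cv2.imread('pics/d0_full.png');sc=cv2.imread('pics/d1_full.png')
cv2.imwrite('pics/d0c.png',cv2.resize(im[90:310,270:400],None,fx=2.7*1,fy=2.7,interpolation=cv2.INTER_CUBIC))
cv2.imwrite('pics/d0p.png',cv2.resize(im[180:240,290:380],None,fx=8,fy=8,interpolation=cv2.INTER_CUBIC))
cv2.imwrite('pics/d1c.png',cv2.resize(sc[150:220,220:320],None,fx=8,fy=8,interpolation=cv2.INTER_CUBIC))
import json
D=json.load(open('cal_d.json'));d=np.load('pics/d0_d.npy')
for u,v in [(316,205),(350,205),(334,288),(303,104),(357,104),(303,118),(355,118),(333,220)]: print(u,v,np.round(pt(D['d0'],d,u,v),4))
# lid check
hs=cv2.cvtColor(im,cv2.COLOR_BGR2HSV);print(hs[120,110],hs[90,150])
m=cv2.inRange(hs,(8,90,100),(16,160,215))[60:205,65:210]
E
```

```text
316 205 [ 0.5388 -0.2275  0.0821]
350 205 [ 0.5443 -0.2594  0.0812]
334 288 [ 0.4555 -0.2609  0.0814]
303 104 [ 0.6274 -0.1981  0.0332]
357 104 [ 0.6369 -0.2515  0.033 ]
303 118 [ 0.6143 -0.2002  0.033 ]
355 118 [ 0.6236 -0.2521  0.0342]
333 220 [ 0.5071 -0.2527  0.0059]
[ 14 115 201] [ 14 114 199]
```

View pics/d0c.png

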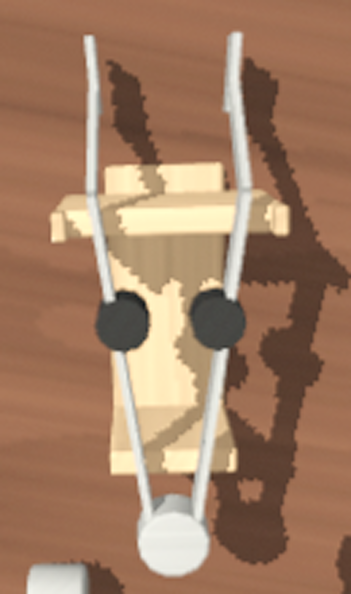

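View pics/d0p.png

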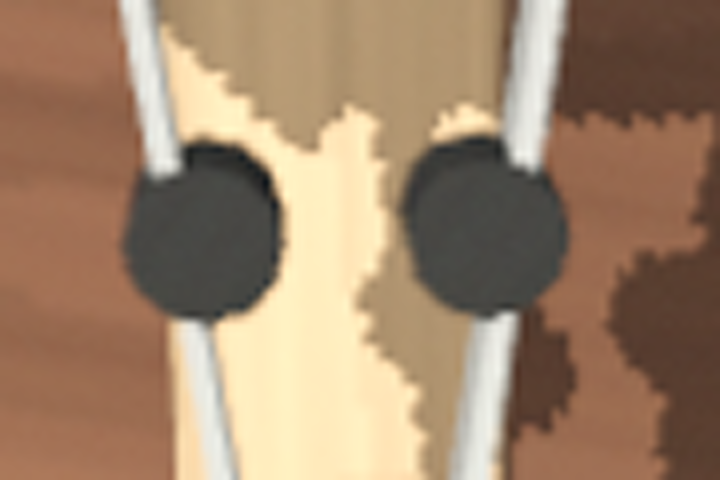

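View pics/d1c.png

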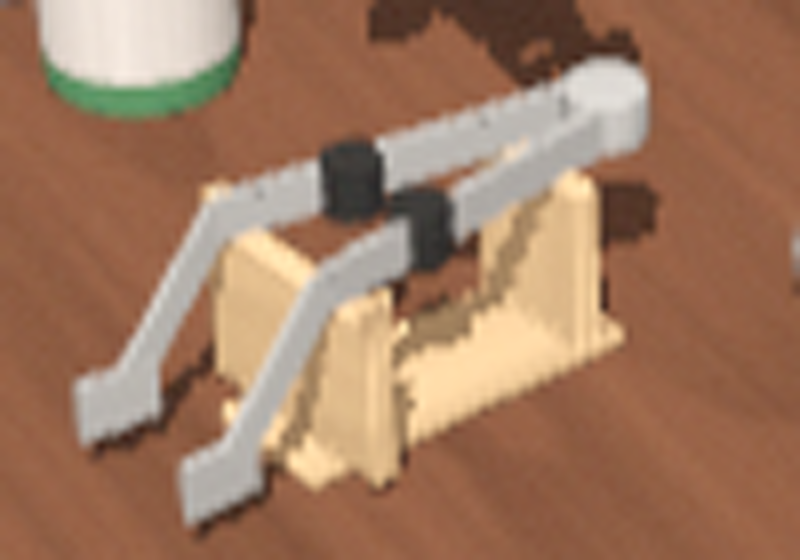

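```bash
python3 - <<'E'
from h import *
import json
D=json.load(open('cal_d.json'))['d0'];S=json.load(open('cal_a.json'))['scene']
P={}
for n,w,s in [('L',(315.6,209.6),(273.5,174.6)),('R',(351,209.5),(264.1,169.1)),('H',(334.4,288.9),(296,160.2))]:
    x,r=tri([(D,*w),(S,*s)]); P[n]=atz(D,*w,.082); print(n,x.round(4),np.round(r,4),P[n].round(4),atz(S,*s,.082).round(4))
m=(P['L']+P['R'])/2; print('mid',m,'sep',np.linalg.norm(P['L']-P['R']))
v=P['L']-P['R'];print('yaw pads',np.degrees(np.arctan2(-v[0],v[1])));v=m-P['H'];print('yaw axis',np.degrees(np.arctan2(v[1],v[0])),np.linalg.norm(v))
j=(pt(D,np.load('pics/d0_d.npy'),303,104)+pt(D,np.load('pics/d0_d.npy'),357,104))/2-P['H'];print('yaw jaws',np.degrees(np.arctan2(j[1],j[0])))
# lid edge on mat
im=cv2.imread('pics/d0_full.png'); cv2.imwrite('pics/d0l.png',cv2.resize(im[50:215,55:220],None,fx=3.6,fy=3.6))
E
```

```text
L [ 0.5322 -0.2273  0.082 ] [0.0021 0.0021] [ 0.5343 -0.2279  0.082 ] [ 0.53   -0.2273  0.082 ]
R [ 0.5398 -0.261   0.0822] [0.0006 0.0006] [ 0.5403 -0.2612  0.082 ] [ 0.539  -0.2613  0.082 ]
H [ 0.4523 -0.2613  0.0811] [0.002 0.002] [ 0.4549 -0.2615  0.082 ] [ 0.4506 -0.2609  0.082 ]
mid [ 0.53729443 -0.24453498  0.082     ] sep 0.033804466868274444
yaw pads 10.332650683338535
yaw axis 11.608583146646371 0.08411870804687903
yaw jaws 11.694117650354503
```

View pics/d0l.png

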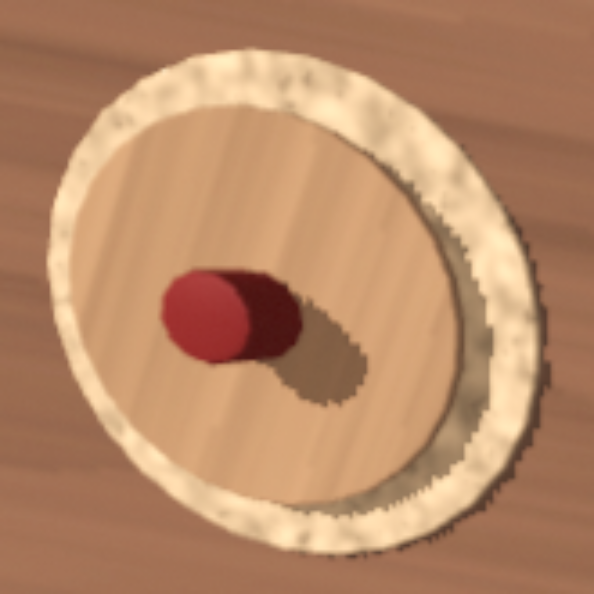

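The pads sit at z 0.082, as expected. The tongs' origin is about (0.5365, -0.2445), yaw 11.5°. The lid lies flat within the mat's edge. Next I'll grip the tongs partly and lift them.

```bash
python3 - <<'E'
from h import *
import json
D=json.load(open('cal_d.json'))['d0']
print('lid',atz(D,128.6,134.2,.017))
y=np.deg2rad(11.5);R=[0,np.pi/2,y-np.pi]
p=np.array([0.5365,-0.2445])
movep((*p,0.14),R)
print(move_l((*p,0.050),0.1,max_force=10))
s=observe();print(s['time_s'],s['eef_pos'],s['ft_force'])
for o in (0.0535,0.051):
    gripper_to(o,30); s=observe();print(o,s['time_s'],s['eef_pos'],s['ft_force'],s['opening'])
print(move_l((*p,0.075),0.05))
hold(0.3)
s=observe();print(s['time_s'],s['eef_pos'],s['ft_force'],s['opening'])
save('wrist','e0'); save('scene','e1')
E
```

```text
lid [ 0.5651799  -0.01697223  0.017     ]
False
10.9417 [ 0.53713724 -0.24490335  0.05084076] [-0.0775167  -0.48319702  0.46838448]
0.0535 11.3583 [ 0.53696253 -0.24476768  0.050759  ] [-0.92804382  1.24259499  3.2091313 ] 0.05350465808609948
0.051 11.575 [ 0.53720597 -0.24493992  0.05107566] [-2.00174908 -0.18468839  5.28501259] 0.05090589638532251
False
12.525 [ 0.53629055 -0.24435612  0.07464118] [-0.13479566 -1.30521682 -0.87802632] 0.05099477617304629
```

View pics/e0_full.png

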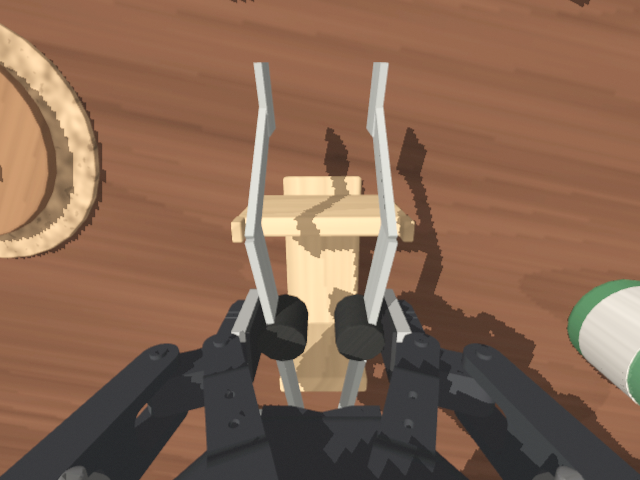

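View pics/e1_full.png

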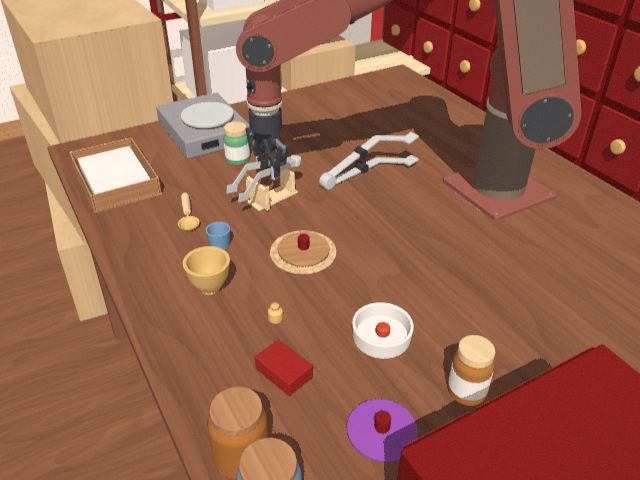

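The tongs are held open and clear of the rest; the jaw arms appear at about (265,100) and (378,100). The lid is measured within 4 mm of the mat's centre. I'll lift higher and check the tongs' tilt in the hand.

```bash
python3 - <<'E'
from h import *
import json
p=np.array([0.5365,-0.2445])
move_l((*p,0.17),0.1)
hold(0.3)
s=observe();print(s['time_s'],s['eef_pos'],s['ft_force'],s['opening'])
c=get_calibration('wrist'); im,d=save('wrist','f0')
C={'f0':{k:np.array(c[k]).tolist() for k in('intrinsics','world_from_camera')}}
C['eef']=s['eef_pos'].tolist()
json.dump(C,open('cal_f.json','w'))
save('scene','f1'); save('side','f2')
cv2.imwrite('pics/f0c.png',cv2.resize(im[40:240,220:420,::-1],None,fx=3,fy=3,interpolation=cv2.INTER_CUBIC))
a=cv2.imread('pics/f1_full.png')[110:230,190:330];cv2.imwrite('pics/f1c.png',cv2.resize(a,None,fx=5,fy=5,interpolation=cv2.INTER_CUBIC))
a=cv2.imread('pics/f2_full.png')[130:250,300:440];cv2.imwrite('pics/f2c.png',cv2.resize(a,None,fx=5,fy=5,interpolation=cv2.INTER_CUBIC))
E
```

```text
14.025 [ 0.53628013 -0.24437456  0.16947134] [ 0.15716368 -0.03756318 -0.43985392] 0.05146934563460727
```

View pics/f0c.png

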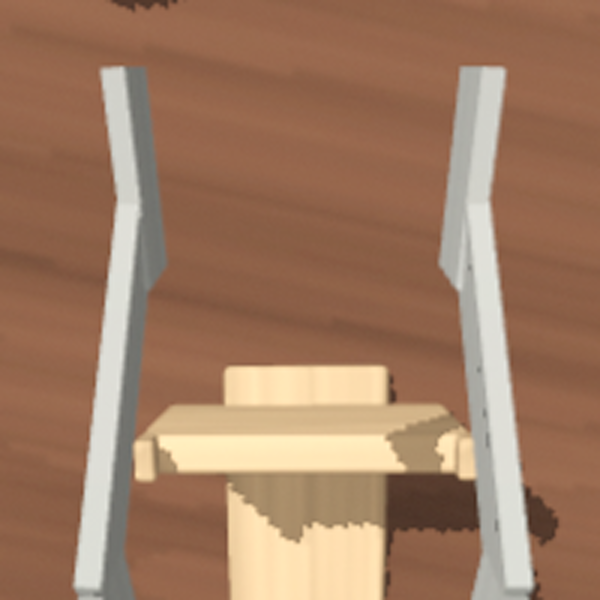

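View pics/f1c.png

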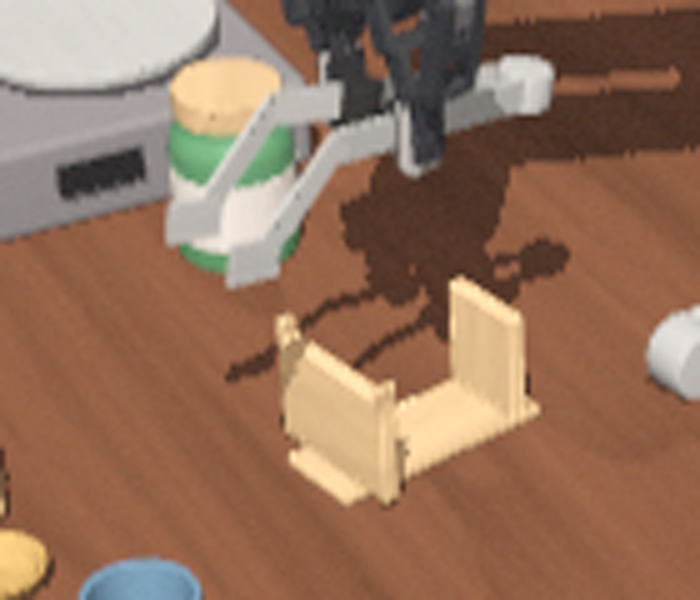

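View pics/f2c.png

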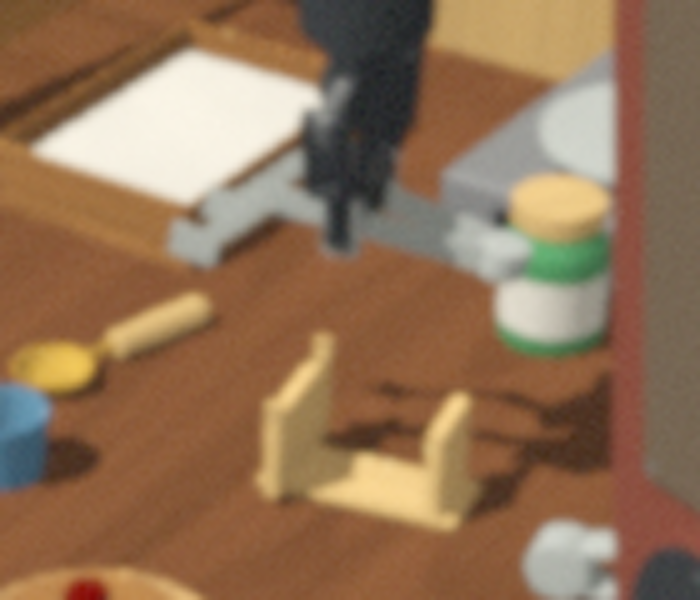

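```bash
python3 - <<'E'
from h import *
import json
F=json.load(open('cal_f.json'));c=F['f0'];e=np.array(F['eef']);d=np.load('pics/f0_d.npy')
y=np.deg2rad(11.5);ax=np.array([np.cos(y),np.sin(y),0]);ay=np.array([-np.sin(y),np.cos(y),0])
im=cv2.imread('pics/f0_full.png')
for n,uv in dict(Ltip=(259.5,63.5),Rtip=(383,63.5),Ltipin=(266.5,64),Rtipin=(376,64),Lmid=(262,85),Rmid=(380,85),Lkink=(263,108),Rkink=(379.5,108),Lk2=(257,170),Rk2=(386,170),Lb=(249,234),Rb=(393,234)).items():
    q=pt(c,d,*uv)-e; print(n,np.round([q@ax*1e3,q@ay*1e3,q[2]*1e3],1))
E
```

```text
Ltip [103.4  24.2  -0.4]
Rtip [103.6 -23.6  -1. ]
Ltipin [105.6  23.6 -14.6]
Rtipin [105.1 -22.4 -11.3]
Lmid [96.  23.9 -1.6]
Rmid [ 96.1 -23.1  -2.2]
Lkink [87.5 24.3 -3.6]
Rkink [ 87.6 -23.5  -3.4]
Lk2 [65.  24.1 18.2]
Rk2 [ 65.  -23.7  17.8]
Lb [45.7 24.8 35.4]
Rb [ 45.4 -24.2  34.4]
```

```bash
python3 - <<'E'
from h import *
import json
F=json.load(open('cal_f.json'));e=np.array(F['eef']);A=json.load(open('cal_a.json'))
y=np.deg2rad(11.5);ax=np.array([np.cos(y),np.sin(y),0]);ay=np.array([-np.sin(y),np.cos(y),0])
f=lambda q:np.round([(q-e)@ax*1e3,(q-e)@ay*1e3,(q-e)[2]*1e3],1)
d=np.load('pics/f1_d.npy')
S=A['scene']
for n,(u,v) in dict(hinge=(295,122.5),hinge2=(296,123),bendR=(245,128.5),bendL=(259,138),tipL=(236,163),tipLbot=(237,165),tipR=(225,156)).items(): print(n,f(pt(S,d,u,v)))
q,r=tri([(S,294.8,122.6),(A['side'],398,178)]);print('tri hinge',f(q),r)
s=observe();print(s['time_s'],s['opening'])
E
```

```text
hinge [-92.8  -7.3  12.5]
hinge2 [-89.3   0.8  15.6]
bendR [ -70.5 -193.1  -71.1]
bendL [38.6 24.8 30.3]
tipL [109.5  31.1  -4.9]
tipLbot [103.4  25.1 -15.3]
tipR [102.1 -24.7 -14.6]
tri hinge [-81.1   7.2  20.2] [np.float64(0.00162523493566888), np.float64(0.0016252349356688652)]
14.175 0.05082370905912213
```

```bash
python3 - <<'E'
from h import *
import json
s=observe();print(s['opening'],s['time_s'])
gripper_to(0.0502,40)
F=json.load(open('cal_f.json'))
K=np.array(F['f0']['intrinsics'])
def tooltf(cal,eef):  # camera pose relative to tcp
    T=np.array(cal['world_from_camera']);T=T.copy();T[:3,3]-=eef;return T
c=F['f0'];T=tooltf(c,np.array(F['eef']))
y=np.deg2rad(11.5);R=np.array([[np.cos(y),np.sin(y),0],[-np.sin(y),np.cos(y),0],[0,0,1]])
im,d2=save('wrist','g0')
s=observe();print(s['time_s'],s['opening'],s['eef_pos'])
def edge(d,cols,row):pass
for nm in ('e0','f0','g0'):
    d=np.load(f'pics/{nm}_d.npy')
    pts=[]
    for v in (70,85,100,130,170,200,225):
        # scan left strip: nearest-depth pixel in cols 235..275
        seg=d[v,235:275].copy();seg[seg==0]=9
        u=235+int(np.median(np.where(seg<seg.min()+0.003)[0]))
        p=np.linalg.inv(K)@[u,v,1]*seg.min();p=R@(T[:3,:3]@p+T[:3,3]);pts.append(p*1e3)
    print(nm,np.round(pts,0)[:, [0,2]].tolist())
E
```

```text
0.05082370905912213 14.175
14.4417 0.050279529821048836 [ 0.53653186 -0.24450515  0.17003625]
e0 [[101.0, 1.0], [96.0, -1.0], [90.0, -1.0], [79.0, 6.0], [65.0, 18.0], [56.0, 27.0], [48.0, 33.0]]
f0 [[101.0, 1.0], [96.0, -0.0], [90.0, -2.0], [79.0, 5.0], [65.0, 19.0], [56.0, 27.0], [48.0, 34.0]]
g0 [[101.0, -1.0], [96.0, -1.0], [90.0, -2.0], [79.0, 5.0], [65.0, 19.0], [56.0, 27.0], [48.0, 34.0]]
```

The tongs hang in the grip with their jaws tilted up about 9.5°. That tilt is steady: the depth profiles in e0, f0 and g0 agree. I'll cancel it by leaning the tool and carry the tongs above the dish.

```bash
cat >> h.py <<'E'
from scipy.spatial.transform import Rotation as Ro
import json
OFF=np.array([0.0884,0.0004,-0.0278])
def ori(yaw_deg,th_deg):
    return list((Ro.from_euler('z',yaw_deg,degrees=True)*Ro.from_euler('y',th_deg,degrees=True)*Ro.from_euler('z',-180,degrees=True)*Ro.from_euler('y',90,degrees=True)).as_euler('xyz'))
def tcp_for(jaw,yaw_deg): return np.asarray(jaw)-Ro.from_euler('z',yaw_deg,degrees=True).apply(OFF)
def cam(fn):
    c=get_calibration('wrist'); im,d=save('wrist',fn)
    json.dump({k:np.array(c[k]).tolist() for k in('intrinsics','world_from_camera')},open(f'pics/{fn}.json','w')); return c,im,d
E
python3 - <<'E'
from h import *
print(ori(11.5,0),ori(11.5,9.5))
move_l((0.536,-0.2445,0.21),0.15,rotation=ori(11.5,9.5))
t=tcp_for((0.551,0.2835,0.182),60)
move_l(t,0.2,rotation=ori(60,9.5)); hold(0.3)
s=observe();print(t,s['time_s'],s['eef_pos'],s['opening'],s['q'])
cam('h0'); save('scene','h1'); save('side','h2')
E
```

```text
[np.float64(2.9408797896104453), np.float64(1.5707963267948966), np.float64(0.0)] [np.float64(0.0), np.float64(1.4049900478554354), np.float64(-2.9408797896104453)]
[0.50714641 0.20674335 0.2098    ] 17.5667 [0.50722757 0.20647962 0.20978254] 0.05046507157757401 [ 0.31058501  0.16197012  1.64329741 -0.11177107  1.4604341   0.85385607]<sys>:0: UserWarning: Gimbal lock detected. Setting third angle to zero since it is not possible to uniquely determine all angles.
```

View pics/h0_full.png

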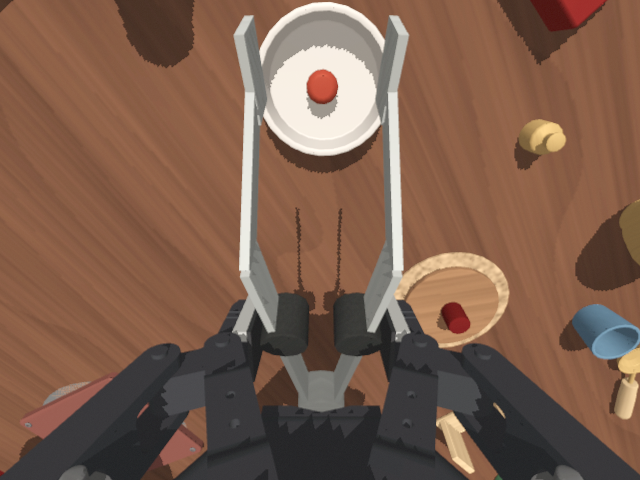

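View pics/h1_full.png

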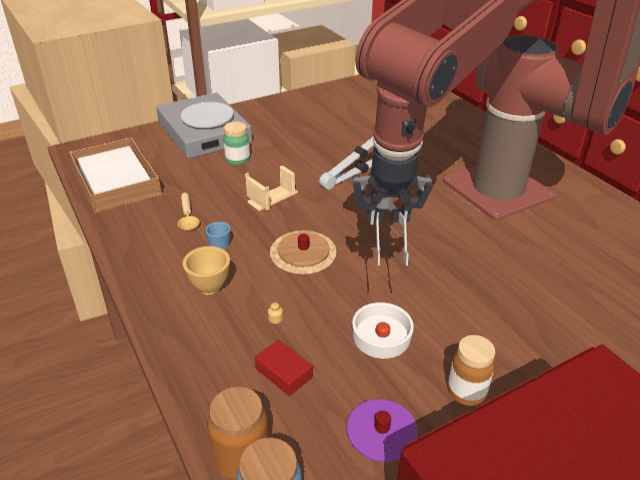

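View pics/h2_full.png

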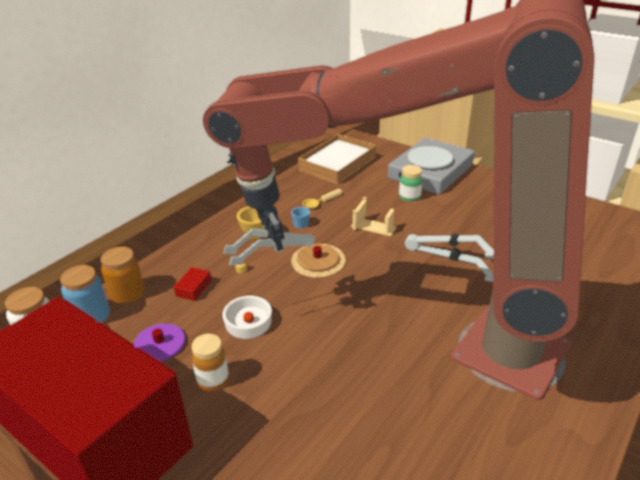

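h0 shows the pill at (322,86) in the dish, with the open jaw paddles either side of it at rows 15–120. Next: pill position, dish position and jaw geometry.

```bash
python3 - <<'E'
from h import *
c=json.load(open('pics/h0.json'));im=cv2.imread('pics/h0_full.png');d=np.load('pics/h0_d.npy')
hs=cv2.cvtColor(im,cv2.COLOR_BGR2HSV);print(hs[86,322])
m=cv2.inRange(hs,(0,150,80),(10,255,255));m[:, :295]=0;m[:,350:]=0;m[:60]=0;m[115:]=0
print(cv2.boundingRect(m)); v,u=np.where(m>0);print(u.mean(),v.mean())
print('pill top depth',pt(c,d,322,82),pt(c,d,322,86))
A=json.load(open('cal_a.json'))
for n,k in(('h1','scene'),('h2','side')):
    q=cv2.imread(f'pics/{n}_full.png');dd=np.load(f'pics/{n}_d.npy');h=cv2.cvtColor(q,cv2.COLOR_BGR2HSV)
    mm=cv2.inRange(h,(0,150,80),(10,255,255)); x0,y0=(370,315) if k=='scene' else (238,308)
    mm=mm[y0:y0+28,x0:x0+26];v,u=np.where(mm>0);print(n,u.mean()+x0,v.mean()+y0,cv2.boundingRect(mm), pt(A[k],dd,u.mean()+x0,v.mean()+y0-2))
# dish rim from depth: points with z 0.033..0.040 
H,W=d.shape;uu,vv=np.meshgrid(np.arange(W),np.arange(H))
K=np.array(c['intrinsics']);T=np.array(c['world_from_camera'])
P=np.stack([uu,vv,np.ones_like(uu)],-1)@np.linalg.inv(K).T*d[...,None]@T[:3,:3].T+T[:3,3]
sel=(P[...,2]>.032)&(P[...,2]<.040)&(np.hypot(P[...,0]-.551,P[...,1]-.283)<.07)&(np.hypot(P[...,0]-.551,P[...,1]-.283)>.045)
q=P[sel][:,:2];A_=np.c_[2*q,np.ones(len(q))];s=np.linalg.lstsq(A_,(q**2).sum(1),rcond=None)[0];print('dish',s[:2],np.sqrt(s[2]+s[0]**2+s[1]**2),len(q))
sel=(P[...,2]>.022)&(P[...,2]<.040)&(np.hypot(P[...,0]-.551,P[...,1]-.283)<.03);q=P[sel];print('pill',len(q),q.mean(0),q.min(0),q.max(0))
s_=observe();e=s_['eef_pos'];y=np.deg2rad(60);ax=np.array([np.cos(y),np.sin(y),0]);ay=np.array([-np.sin(y),np.cos(y),0])
print(s_['time_s'])
# paddle top points
near=P[...,2]>0.12
for name,cols in (('L',range(225,262)),('R',range(385,412))):
  for v in (22,40,60,80,100,150,220,262):
    seg=d[v,list(cols)].copy();seg[seg==0]=9;u=cols[0]+int(np.median(np.where(seg<seg.min()+.003)[0]))
    r=P[v,u]-e;print(name,v,np.round([r@ax*1e3,r@ay*1e3,r[2]*1e3],1))
cv2.imwrite('pics/h0c.png',cv2.resize(im[0:170,220:420],None,fx=3.5,fy=3.5,interpolation=cv2.INTER_CUBIC))
a=cv2.imread('pics/h2_full.png')[200:290,200:330];cv2.imwrite('pics/h2c.png',cv2.resize(a,None,fx=5,fy=5,interpolation=cv2.INTER_CUBIC))
E
```

```text
[  5 174 202]
(307, 70, 31, 34)
321.8778054862843 86.40399002493766
pill top depth [0.551942   0.28257228 0.03095007] [0.55041818 0.27991922 0.03080091]
h1 382.50295857988164 329.33727810650885 (6, 7, 14, 15) [0.55316559 0.28144806 0.02889718]
h2 248.1159420289855 317.0144927536232 (6, 5, 9, 9) [0.54627491 0.28103159 0.0294103 ]
dish [0.55181088 0.27996884] 0.054110131628267014 2594
pill 874 [0.54994399 0.27994809 0.02859347] [0.53629216 0.26607426 0.0220097 ] [0.56328769 0.29316294 0.03241756]
17.7167
L 22 [113.9  24.    4.2]
L 40 [108.4  24.1  15.2]
L 60 [103.3  23.7  12.8]
L 80 [97.8 23.2 11.8]
L 100 [92.  23.1 12.4]
L 150 [77.7 23.7 19.9]
L 220 [58.8 23.8 32.5]
L 262 [48.1 24.  40.2]
R 22 [113.9 -23.2   4.1]
R 40 [108.5 -23.   15.2]
R 60 [103.3 -22.6  14.3]
R 80 [ 97.8 -22.3  12.7]
R 100 [ 92.  -22.2  12.5]
R 150 [ 78.  -22.7  20.8]
R 220 [ 59.3 -22.8  33.5]
R 262 [ 47.8 -23.4  39.7]
```

View pics/h0c.png

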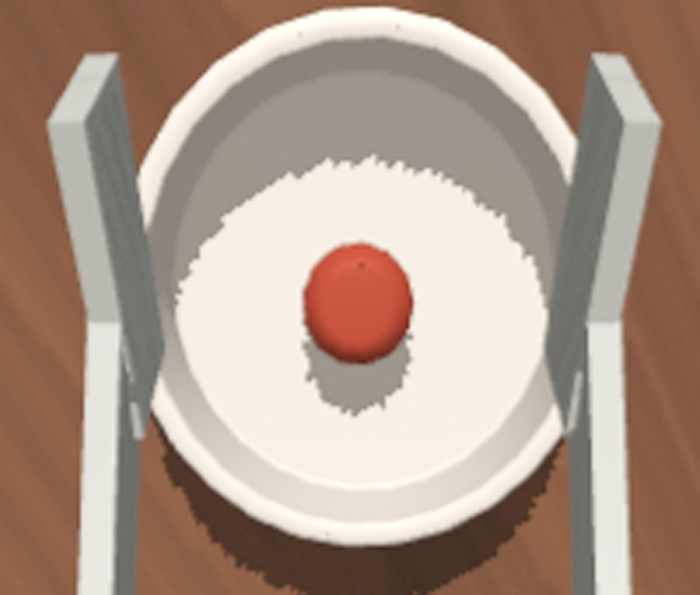

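View pics/h2c.png

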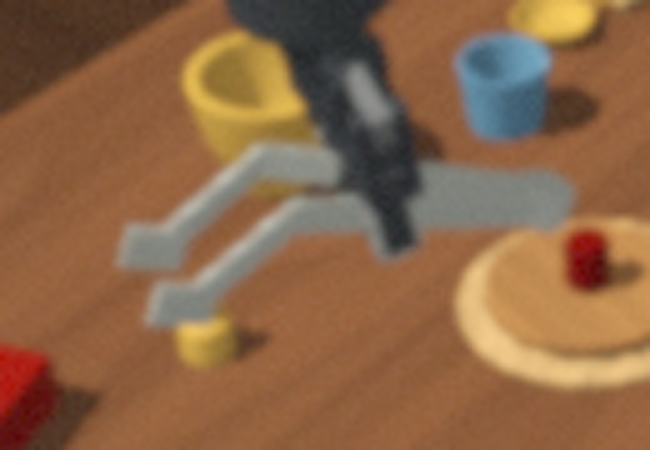

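The measurement shows the tongs now tilted about 19° jaws-up, so they slipped further in the light grip during the faster move. I'll squeeze a little more for extra hold with the jaws still open, lean slowly, and re-measure.

```bash
cat >> h.py <<'E'
def prof(c,d,e,yaw,show=True):
    """strip/paddle top profile in frame (along tongs, across, up) rel TCP, mm"""
    H,W=d.shape;uu,vv=np.meshgrid(np.arange(W),np.arange(H))
    K=np.array(c['intrinsics']);T=np.array(c['world_from_camera'])
    P=np.stack([uu,vv,np.ones_like(uu)],-1)@np.linalg.inv(K).T*d[...,None]@T[:3,:3].T+T[:3,3]
    Q=Ro.from_euler('z',-yaw,degrees=True).apply((P-e).reshape(-1,3)).reshape(P.shape)*1e3
    Q[d==0]=np.nan
    return Q
def prrows(Q,d,rows):
    for v in rows:
        o=[]
        for a,b in((215,300),(345,420)):
            seg=d[v,a:b].copy();seg[seg==0]=9;u=a+int(np.median(np.where(seg<seg.min()+.003)[0]));o+=[u]+np.round(Q[v,u],1).tolist()
        print(v,o)
E
python3 - <<'E'
from h import *
gripper_to(0.0475,40)
s=observe();print(s['time_s'],s['opening'],s['eef_pos'])
c,im,d=cam('i0')
prrows(prof(c,d,s['eef_pos'],60),d,(22,40,60,80,100,150,220,262))
p=s['eef_pos'];
move_l((p[0],p[1],0.21),0.05,rotation=ori(60,20)) if False else None
for th in (13,16.5,20):
    R=ori(60,th); movep((0.507,0.2067,0.21),R)
hold(0.2)
s=observe();print(s['time_s'],s['opening'],s['eef_pos'])
c,im,d=cam('i1')
prrows(prof(c,d,s['eef_pos'],60),d,(22,40,60,80,100,150,220,262))
E
```

```text
17.9333 0.04776599811198253 [0.50713617 0.20677722 0.20978212]
22 [255, 114.0, 21.1, 3.9, 386, 114.1, -20.1, 3.2]
40 [249, 108.6, 21.5, 14.7, 391, 108.6, -20.1, 14.0]
60 [252, 103.4, 21.4, 13.1, 387, 103.4, -19.6, 13.2]
80 [256, 97.8, 21.2, 10.4, 383, 97.9, -19.2, 11.1]
100 [257, 92.0, 21.1, 11.9, 383, 92.0, -19.8, 10.8]
150 [255, 77.8, 21.6, 19.8, 385, 77.7, -20.3, 19.3]
220 [253, 58.9, 21.8, 32.5, 388, 58.9, -20.7, 32.5]
262 [250, 48.4, 22.2, 40.5, 390, 48.1, -21.0, 40.0]
18.9333 0.04780764202026183 [0.50699465 0.20649635 0.21023368]
22 [245, 114.3, 21.1, -0.7, 395, 114.1, -20.3, -3.2]
40 [244, 110.6, 21.1, 3.8, 397, 110.7, -19.9, 4.7]
60 [247, 105.8, 21.0, 3.9, 393, 105.7, -19.7, 3.1]
80 [251, 100.1, 21.0, 1.3, 389, 100.1, -19.6, 1.3]
100 [253, 94.5, 21.1, 1.6, 388, 94.5, -20.0, 1.5]
150 [252, 82.8, 21.2, 11.6, 389, 83.2, -20.0, 12.5]
220 [250, 66.7, 21.6, 25.4, 390, 66.0, -20.5, 24.4]
262 [250, 55.1, 22.2, 31.3, 391, 54.7, -21.2, 30.9]
```

View pics/i1_full.png

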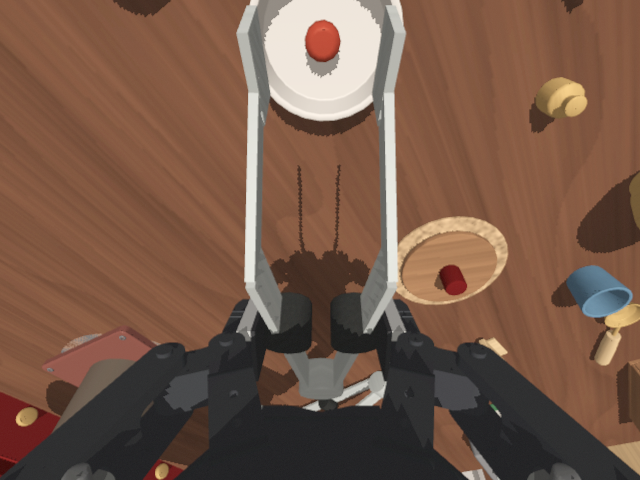

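```bash
python3 - <<'E'
from h import *
yaw=60
pill=np.array([0.550,0.280])
def T(off,z): 
    return np.r_[pill-Ro.from_euler('z',yaw,degrees=True).apply([off,0.0005,0])[:2],z]
for th in (25,30,35): print(th,inverse_kinematics(T(.099,.109),ori(yaw,th)),inverse_kinematics(T(.099,.044),ori(yaw,th)))
move_l(T(.099,.115),0.06,rotation=ori(yaw,30)); hold(0.2)
s=observe();print(s['time_s'],s['opening'],s['eef_pos'],s['q'])
c,im,d=cam('j0')
prrows(prof(c,d,s['eef_pos'],yaw),d,(10,22,40,60,80,100,150,220,262))
save('side','j2')
a=cv2.imread('pics/j2_full.png')[200:340,190:350];cv2.imwrite('pics/j2c.png',cv2.resize(a,None,fx=4,fy=4,interpolation=cv2.INTER_CUBIC))
E
```

```text
25 [ 0.38476016  0.42887571  1.56742404 -0.26362015  1.50015101  0.97447944] [ 0.38476016  0.51507163  1.5870482  -0.26701721  1.39802699  1.00242189]
30 [ 0.4084846   0.49253315  1.50755012 -0.30268518  1.57534408  0.99789302] [ 0.4084846   0.57858129  1.52322446 -0.30402406  1.47825878  1.02829738]
35 [ 0.42966524  0.55691031  1.44817553 -0.33966496  1.65044006  1.01579549] [ 0.42966524  0.64329685  1.45934766 -0.33857199  1.55842943  1.04825588]
20.9333 0.047710296679484274 [0.50109228 0.19405598 0.11532532] [ 0.40844686  0.48477053  1.50503893 -0.30272409  1.584563    0.99500964]
10 [250, 112.6, 21.3, -31.2, 391, 112.6, -20.1, -31.0]
22 [245, 112.2, 21.3, -21.3, 395, 111.8, -20.2, -22.9]
40 [243, 109.9, 21.2, -14.5, 397, 110.0, -19.8, -14.3]
60 [247, 104.7, 21.0, -14.9, 393, 104.7, -19.7, -15.2]
80 [251, 99.1, 20.9, -15.3, 389, 98.8, -19.6, -16.1]
100 [253, 93.4, 21.1, -14.7, 387, 93.8, -19.5, -13.9]
150 [252, 84.1, 21.1, -2.1, 389, 83.7, -20.1, -2.8]
220 [251, 68.9, 21.7, 12.2, 390, 69.9, -20.3, 13.2]
262 [249, 60.5, 22.3, 21.8, 391, 60.5, -20.9, 21.9]
```

View pics/j0_full.png

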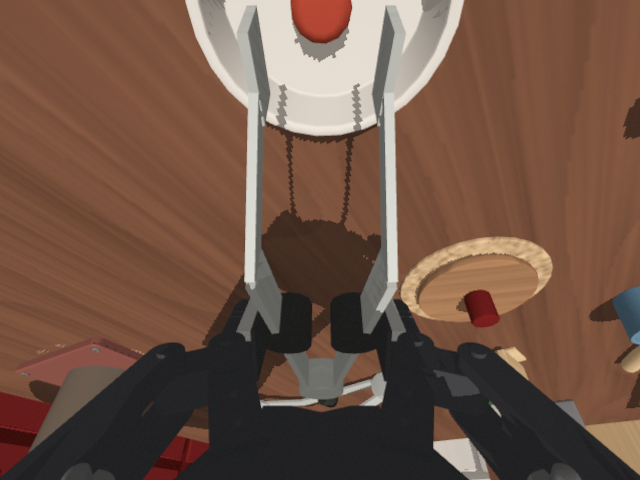

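View pics/j2c.png

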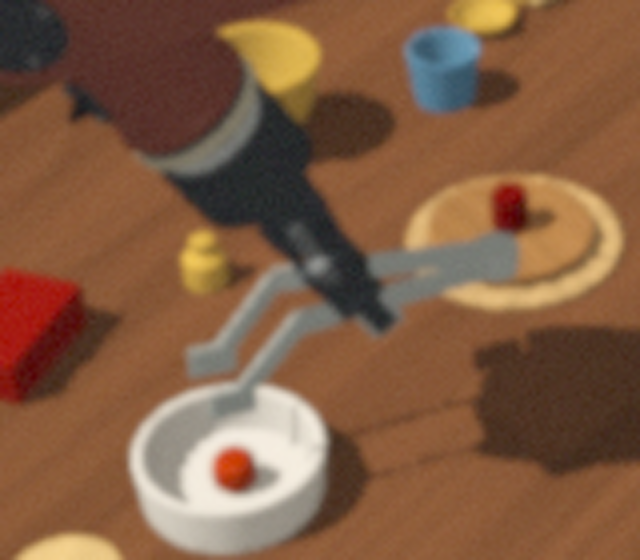

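The slow move kept the tongs steady. They now point about 3° jaws-up, with the jaw centre at (97, 0.5, -25) mm from the TCP and an inner gap of about 38 mm. I'll descend around the pill.

```bash
python3 - <<'E'
from h import *
yaw=60
pill=np.array([0.550,0.280])
def T(off,z): 
    return np.r_[pill-Ro.from_euler('z',yaw,degrees=True).apply([off,0.0005,0])[:2],z]
print(move_l(T(.097,.070),0.06,max_force=6))
print(move_l(T(.097,.047),0.03,max_force=6)); hold(0.2)
s=observe();print(s['time_s'],s['opening'],s['eef_pos'],s['ft_force'])
c,im,d=cam('k0'); save('scene','k1'); save('side','k2')
prrows(prof(c,d,s['eef_pos'],yaw),d,(40,60,80,100))
a=cv2.imread('pics/k1_full.png')[260:370,320:450];cv2.imwrite('pics/k1c.png',cv2.resize(a,None,fx=4.5,fy=4.5,interpolation=cv2.INTER_CUBIC))
a=cv2.imread('pics/k2_full.png')[250:350,190:310];cv2.imwrite('pics/k2c.png',cv2.resize(a,None,fx=4.5,fy=4.5,interpolation=cv2.INTER_CUBIC))
E
```

```text
False
False
23.05 0.047939162910666466 [0.50211356 0.19581207 0.04725645] [-0.13010938 -1.32831599 -0.8542109 ]
40 [244, 109.7, 21.1, -15.1, 397, 109.8, -19.9, -15.0]
60 [247, 104.3, 21.3, -16.1, 393, 104.2, -19.9, -16.4]
80 [286, 97.8, 11.0, -18.5, 386, 98.7, -18.7, -16.2]
100 [253, 93.6, 21.0, -14.4, 387, 94.1, -19.3, -13.3]
```

View pics/k1c.png

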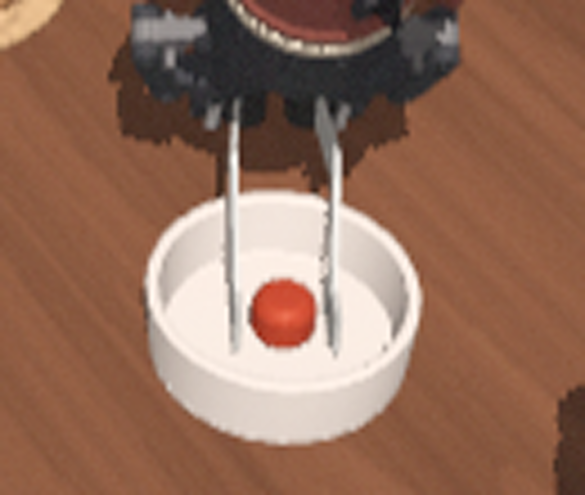

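View pics/k2c.png

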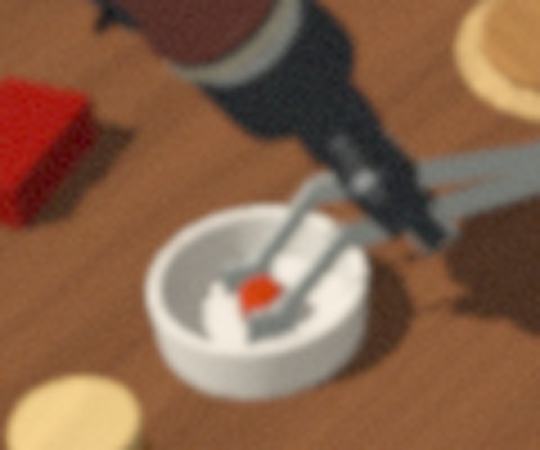

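View pics/k0_full.png

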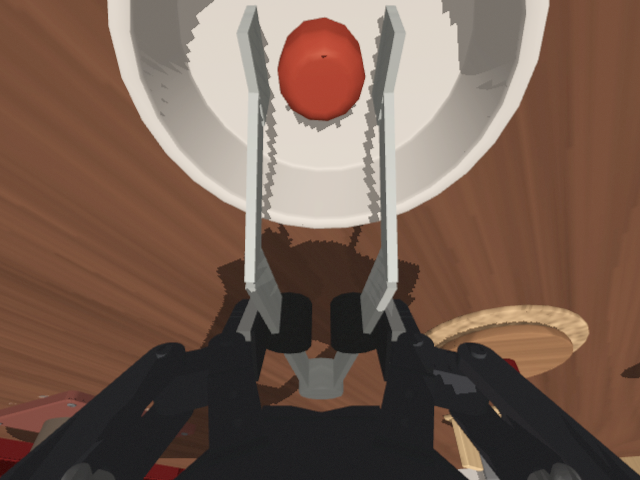

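The pill sits centred between the two paddles in all three views. In k0 it is at (321,68), with the paddles at x≈260 and 380. Closing now.

```bash
python3 - <<'E'
from h import *
for o in (0.044,0.042,0.040):
    gripper_to(o,40); s=observe();print(o,s['time_s'],s['opening'],s['eef_pos'],s['ft_force'])
hold(0.3)
c,im,d=cam('l0'); save('scene','l1')
prrows(prof(c,d,s['eef_pos'],60),d,(40,60,80,100))
a=cv2.imread('pics/l1_full.png')[260:370,320:450];cv2.imwrite('pics/l1c.png',cv2.resize(a,None,fx=4.5,fy=4.5,interpolation=cv2.INTER_CUBIC))
E
```

```text
0.044 23.4167 0.04419530200815056 [0.50194878 0.19574178 0.04701695] [ 0.1505237   1.8548357  -2.49968373]
0.042 23.6333 0.04248319544845497 [0.50194411 0.19575189 0.04701027] [-0.83678114  0.30715733 -1.4448892 ]
0.04 23.85 0.0409412952252532 [0.50198666 0.19576803 0.04705695] [-0.56926361 -0.41932252 -0.89341958]
40 [265, 109.9, 15.3, -14.5, 375, 109.4, -14.1, -16.0]
60 [270, 104.3, 14.8, -16.1, 371, 104.6, -13.6, -15.4]
80 [286, 97.8, 11.0, -18.4, 358, 97.9, -10.7, -18.1]
100 [272, 93.0, 15.4, -15.4, 367, 92.9, -13.7, -15.9]
```

View pics/l1c.png

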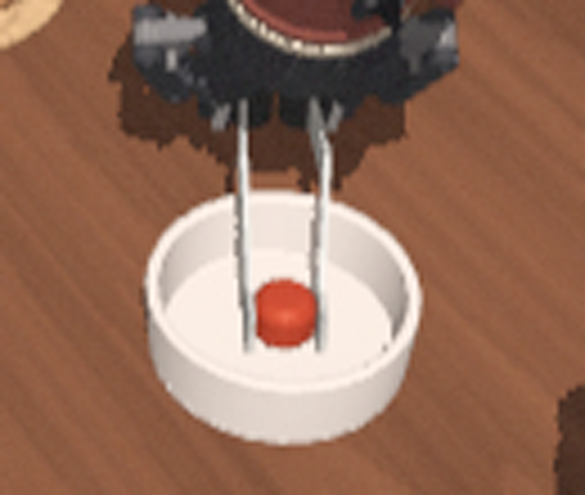

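View pics/l0_full.png

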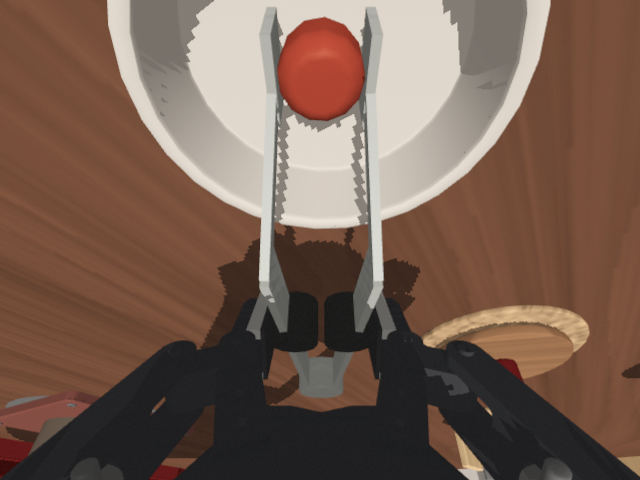

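```bash
python3 - <<'E'
from h import *
for o in (0.039,0.0375):
    gripper_to(o,40); s=observe();print(o,s['time_s'],s['opening'],s['eef_pos'],s['ft_force'])
hold(0.3)
p=s['eef_pos']
move_l((0.5015,0.196,0.075),0.03); hold(0.2)
s=observe();print(s['time_s'],s['opening'],s['eef_pos'],s['ft_force'])
c,im,d=cam('m0'); save('scene','m1')
prrows(prof(c,d,s['eef_pos'],60),d,(40,60,80,100))
a=cv2.imread('pics/m1_full.png')[240:370,320:450];cv2.imwrite('pics/m1c.png',cv2.resize(a,None,fx=4.5,fy=4.5,interpolation=cv2.INTER_CUBIC))
E
```

```text
0.039 24.4667 0.04085325857046502 [0.50195582 0.19574132 0.04701905] [-0.12995049 -0.18252962 -0.63329084]
0.0375 24.6833 0.04093378478854023 [0.50194567 0.1957289  0.04700698] [ 0.38404018 -0.91746753  0.28055772]
26.2667 0.04148707825486144 [0.50135897 0.19592255 0.07477137] [ 0.21063263 -0.84317357 -2.05931398]
40 [266, 109.4, 15.3, -16.2, 375, 109.4, -14.2, -16.2]
60 [270, 103.9, 15.0, -17.3, 372, 103.8, -14.2, -17.7]
80 [286, 97.5, 11.0, -19.2, 366, 97.8, -13.1, -18.4]
100 [274, 92.6, 14.9, -16.5, 369, 93.3, -14.2, -14.9]
```

View pics/m1c.png

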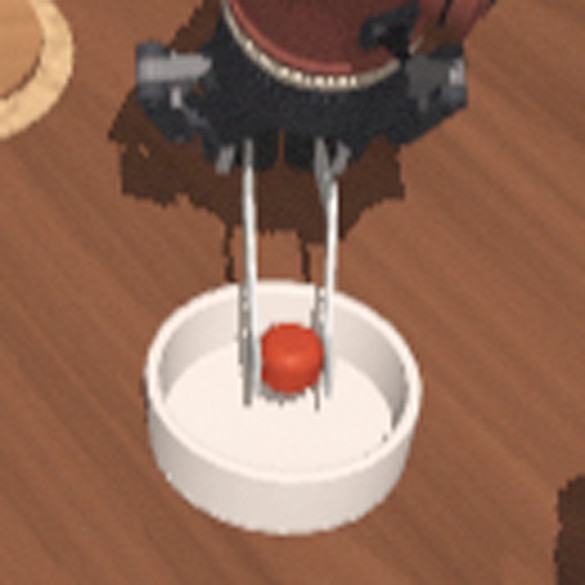

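View pics/m0_full.png

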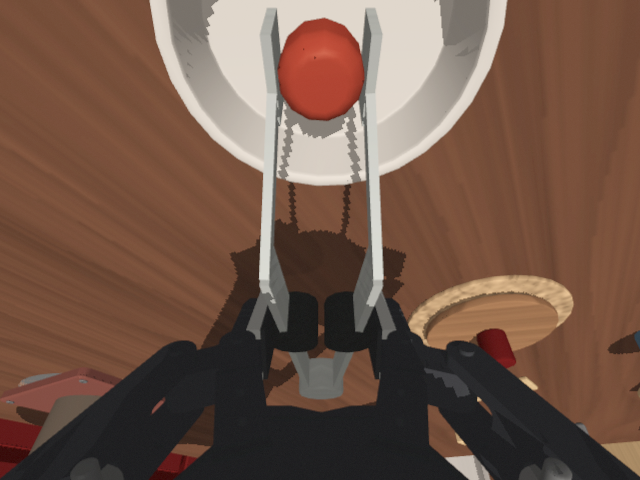

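The pill came off the dish floor with the jaws. I'll lift slowly to 15 cm.

```bash
python3 - <<'E'
from h import *
move_l((0.5025,0.196,0.179),0.05); hold(0.5)
s=observe();print(s['time_s'],s['opening'],s['eef_pos'],s['ft_force'],s['joint_velocities'])
c,im,d=cam('n0'); save('scene','n1'); save('side','n2')
Q=prof(c,d,s['eef_pos'],60); prrows(Q,d,(40,60,80,100))
print('pill top',pt(c,d,321,68), pt(c,d,300,68), pt(c,d,321,40))
A=json.load(open('cal_a.json'))
a=cv2.imread('pics/n1_full.png')[200:360,300:460];b=cv2.imread('pics/n2_full.png')[200:360,180:340]
cv2.imwrite('pics/nc.png',cv2.resize(np.hstack([a,b]),None,fx=2.5,fy=2.5,interpolation=cv2.INTER_CUBIC))
E
```

```text
29.1 0.04064516805770643 [0.50250501 0.19601081 0.17900285] [-1.25753772 -0.06707647 -1.58602948] [ 0.00094744 -0.00109248 -0.00064172 -0.00127982 -0.0023031  -0.00017433]
40 [265, 109.2, 15.7, -16.9, 375, 109.1, -14.3, -17.1]
60 [271, 103.9, 14.7, -17.2, 371, 104.0, -13.8, -17.0]
80 [286, 98.1, 10.9, -17.8, 366, 98.2, -13.0, -17.4]
100 [272, 92.4, 15.6, -16.9, 368, 92.6, -14.1, -16.3]
pill top [0.5524829  0.28339701 0.15907333] [0.54741351 0.28695341 0.16048317] [0.55627765 0.28999025 0.15933735]
```

View pics/nc.png

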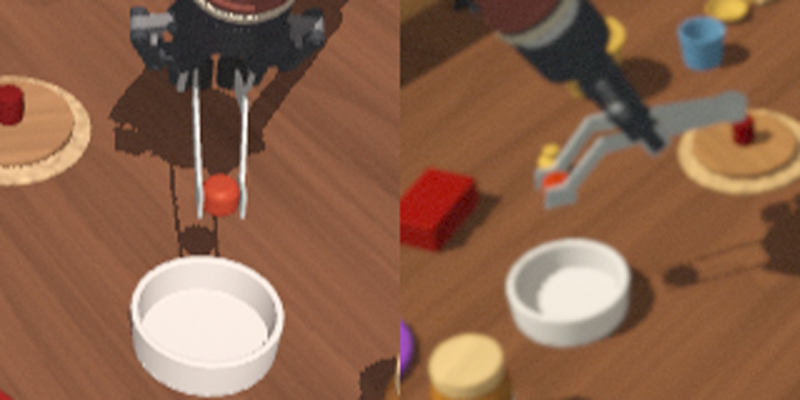

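View pics/n0_full.png

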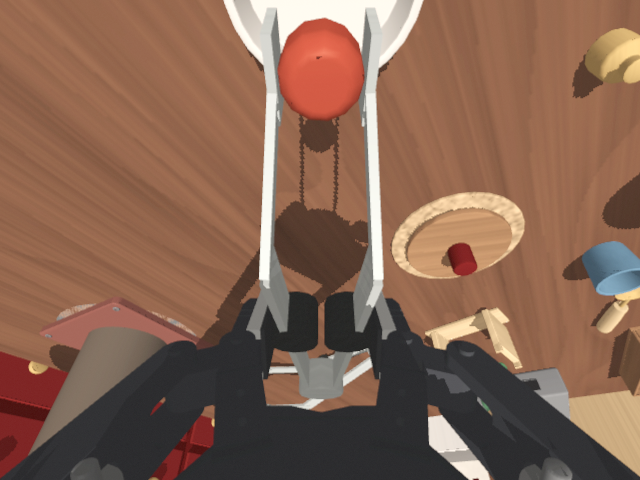

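View pics/n1_full.png

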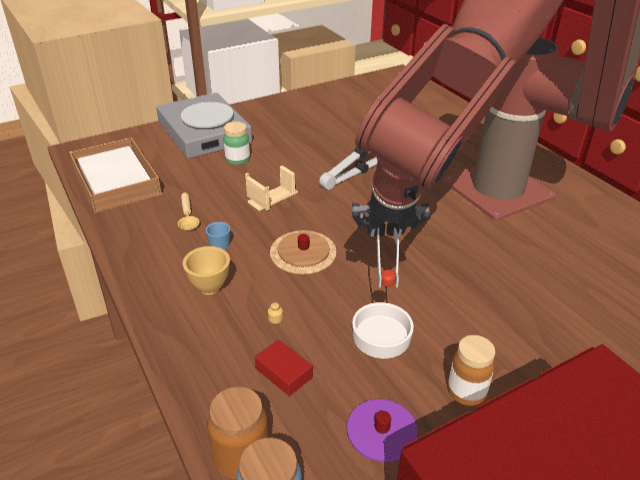

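The pill is held at (0.552, 0.283), top at 0.160 and so its middle about 0.148 up, roughly 3 mm off the dish's centre. The lid is flat on the mat and the other things look untouched. Handing in.

```bash
python3 - <<'E'
from h import *
hold(0.3); s=observe();print(s['time_s'],s['opening'],s['eef_pos'])
job_done()
E
```

```text
29.55 0.04052555060886598 [0.50247611 0.19600753 0.1790002 ]
the job is handed in; nothing more can be done
```

I handed the job in at about 29.6 s. The lid is on the cork mat, and the tongs are holding the pill up over the dish.

**Lid:** I took the wooden lid off by its knob and set it down. It looked flat in the pictures and measured about 4 mm from the mat's centre.

**Tongs and pill:** I picked the small tongs off the rest by their pads, lowered them around the pill, closed the jaws and lifted slowly. In the last views the pill's middle was about 148 mm up and roughly 3 mm from the dish's centre. It was clear of the dish, the lid and the rest, and the arm was still.

**What disagreed:**
- **Slipping tongs:** held open in the light grip, the tongs slipped and tilted jaws-up, by 9.5° on lifting and then about 19° after a faster move. I mended this by squeezing a little more, leaning the tool 30° and moving slowly, and they stayed level within about 3° after that.
- **Pill colour:** the pill looked red rather than brown, but it was the only thing in the dish.
- **Jaw force:** the jaws' force on the pill could not be read. I judged it from the closing fingers stopping at about 41 mm instead of the 37.5 mm asked for (grip 40 N), and from the pill staying held through the lift.

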